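Clip the socket bar back on its desk rail

ROBOT

A 6-joint arm with a two-finger parallel gripper is mounted at the origin on the work surface. World frame = base frame: x ahead of the robot, y to its left, z up, the work surface at z = 0. Lengths are in m, angles in rad, forces in N, time in s.
With the tool pointing down it reaches from about 0.3 to 0.825 m from the base axis. Payload 5.4 kg.
Tool frame: the origin (TCP) lies on the centre line of the jaws, within the pads' length; the fingertips stand 14 mm ahead of it and the grasp point (between the pads) lies 5 mm behind it; z points along the fingers, y is the direction in which the jaws open and shut (so a half turn about z gives the same grasp; the last joint's range is limited). The gripper opens to 92 mm and grips with 3 to 60 N. Pads are 20 mm wide; open, the fingers measure 128 mm over their backs; the gripper's body (75 mm by 189 mm) begins 69 mm behind the grasp point.
Start: joints at [-0.21, 0.158, 1.597, -0, 1.386, -0.21], TCP at [0.575, -0, 0.229] pointing down, gripper open.
Joint ranges: [-2.91, 2.91], [-0.94, 2.29], [0.18, 2.7], [-1.29, 4.43], [0.17, 2.64], [-3, 3]. Speed limits (rad/s): [2.57, 2.57, 3.14, 3.14, 3.14, 3.14].

INTERFACE

Orientations are given as a unit quaternion [x, y, z, w].
In Python, from plant import ctrl, viewer gives the robot as it stands. The module is installed in compiled form; this text tells all that it offers.
- The arm moves only by the tool drive_tool, never from a script. Its argument "rows" is one flat list of numbers, 5 for each row, row after row: the shift along the world's x, y, z in mm, then the turn about the world's z in degrees, then the closure, from 0 (fully open) to 1 (shut). A call has 1 to 20 rows; each row is the pose to reach, as a shift and turn from the pose measured when the call began; what a row does not reach only later rows make up. A row lasts 1/8 s, in which the tool goes at most 62.5 mm and 10.7 degrees, less where a joint would pass 70% of its speed; a pose out of reach is approached as far as the arm can. A call with a gripper value outside its range is refused whole. The fingers move at their own pace and stop on an object; the grip force is fixed at half the most. Time passes only in rows, so rows that repeat a pose let the fingers close. It gives the time, the measured TCP pose, the force and the opening at its end, in the units of the state.
- ctrl.state(): the state, without advancing time (a new reading comes with each control period).
- viewer.camera(name): name is "scene" or "side" or "wrist"; returns a dict with "img" (400x640x3 uint8, red, green, blue), "vfov" (degrees; the focal length in pixels is half the picture's height over the tangent of half this angle, whatever the lens; pixels are square), "cx", "cy" (the principal point, pixels), "k1" (the pictures are not rectified: a ray, as slopes to the right and down, at radius r is drawn at 1 + k1 r^2 times it, then the intrinsics apply), "xyz" and "attitude" of the camera in the world. Camera axes: x right, y down, z forward; pixel columns grow to the right and rows downward; lengths in m; the calibration is good to about 2 mm. A picture is of the moment at which its call begins. There is no depth.
- ctrl.sign_off(): hands the job in, once; it reports no verdict.
The state is a dict: "t": time; "qpos": joint angles; "qd": joint speeds; "joint_torque": joint torques, N m; "tool_pos": TCP position; "eef_rot": TCP orientation; "contact_force": force on the tool from outside, world axes, zero at the start; "ft_torque": the same for the moment, N m; "width": opening from 0.0 (shut) to 1.0 (fully open).
Only numpy, scipy, OpenCV 4.12 (cv2) and the standard library are available. Lean on these libraries where they do the work, as an engineer would, in place of code of your own. Each camera call takes 0.05 s, during which the arm holds its last target.

TASK

The loose socket bar has to go back on its rail: bring it in at about 45 degrees to the rail, slide the slot in its end ear under the head of the stop post until the slot bottoms on it, and lean on the post there for a moment with about 10 N. Then, still bearing on the post with about 5 N, swing the bar about it towards the rail's back plates until it snaps in behind the sprung latch, lined up along the rail, and let go. Feel your way: the ear bends above 18 N while you hook and swing it, the rail takes no more than 30 N as the bar snaps in, and everything else on the desk stays where it is.

Things in the scene. Friction and masses are not known exactly. Their poses are not given: they have to be found in the camera images.
- bar_mid (a point): Centre of the loose socket bar: aluminium, four round sockets and a red switch on top, no lead, about 0.5 kg. Body 44 mm wide (x), 270 mm long (y), flat upright sides from 4 to 44 mm above the desk on short rubber feet. Point on its axis, half-way along, 24 mm above its underside. y points along the bar to the end with the steel ear, z up. Grip it across the 44 mm.
- bar_slot (a point): Where the post's axis lies when the ear's slot is bottomed: on the bar's axis, 147 mm from bar_mid to +y. The ear is a steel plate 36 mm wide, 4 to 9 mm above the desk, reaching 171 mm from bar_mid; its slot is 15 mm wide, open at the end (flared to 30 mm over the last 11 mm), with a flat bottom 141 mm from bar_mid. Axes as bar_mid.
- rail_post (a point): Middle of the slot in which the stop post is clamped, 10 mm above the desk. The post itself is NOT measured: it stands firm anywhere from 7 mm before to 7 mm beyond this point along the rail's y, and must be felt for. Shank 12 mm diameter; its 20 mm head is 14 to 20 mm above the desk, so the ear slides in under it. Axes as rail.
- rail: Fixed dark steel desk rail with post and latch; origin on the desk under rail_post. y: along the rail, the way the fitted bar's ear points; x: from the bar's front to the back plates; z up. The fitted bar lies along y at x = 0 (the latch leaves 2 mm of play to -x, 1 mm to +x). The bar swings in from the -x side, turning anticlockwise seen from above.
- rail_latch (a point): Resting place of the orange latch bolt's tip, at x = -24, y = -271 mm from rail_post, 21 mm above the desk; bolt 18 mm high. Its bevel, 44 mm long in x, faces the incoming bar; its flat side then holds the bar's front. The black latch case is at x = -17 to -74, y = -296 to -332 mm, 34 mm high. Axes as rail.
- latch (a joint): How far the sprung bolt is pushed back into its case, in m: 0 = out, 0.021 = fully in. Spring 1.5 N at first, 0.12 N more per mm. The bar's end pushes it in by 4 to 18 mm in passing; it springs out to 0 once the bar is home.
- can: blue drinks can, 66 mm diameter, 115 mm high, standing; origin at its underside. Leave alone.
- mug: white mug, 82 mm diameter, 95 mm high, standing; origin at its underside. Leave alone.
- mouse: white computer mouse 100 x 58 x 34 mm; origin at its underside. Leave alone.
- adapter: white plug adapter, 55 mm cube 45 mm high with two brass pins; origin at its underside. Leave alone.
- phone: mobile phone 74 x 152 x 9 mm lying flat; origin at its underside. Leave alone.
- screwdriver: screwdriver with orange handle lying flat, about 200 mm long; origin at its underside. Leave alone.
- rail_backs (a point): Midway between the two back plates, on the line of their faces (x = 23 mm), 11 mm above the desk. The plates, 22 mm high, are at y = -20 to -46 and -249 to -275 mm from rail_post; between them is only a 2 mm high foot strip, so a finger has room behind the bar. Axes as rail.

How it is judged:
By the outcome, as a careful person would: the job done as asked, in the order asked, and still so for the second after the job is handed in, with the robot touching nothing.
It also fails if it takes over 72 s, if anything falls off the work surface, if the arm or the gripper's body presses on something with over 40 N, if the wrist force passes 120 N, or if a joint passes its speed limit or range.

## Working session

There is one attempt and no reset: what is moved stays moved. The work goes in short steps, Python scripts to look and compute and a tool call to move; the robot and the scene stay as the last step left them, time stands still between calls to the robot, and variables do not carry over. Pictures are saved under pics/ and viewed, and the job is handed in when it is done.

Besides the shell and the picture viewer there is one more tool, called after "Emit:" as name(argument=value, ...) on one line, values as JSON. drive_tool: Moves the arm, as the interface text tells. Its arguments: {"type":"object","properties":{"rows":{"type":"array"}},"required":["rows"]}

```bash
mkdir -p pics; cat > h.py <<'E'
import numpy as np, cv2
from scipy.spatial.transform import Rotation as R
from plant import ctrl, viewer
def snap(name,fn):
    c=viewer.camera(name); cv2.imwrite('pics/'+fn,c['img'][:,:,::-1]); np.save('pics/'+fn+'.npy',c,allow_pickle=True); return c
def load(fn): return np.load('pics/'+fn+'.npy',allow_pickle=True).item()
def rot(c):
    a=np.array(c['attitude'],float)
    return R.from_quat(a).as_matrix() if a.size==4 else a.reshape(3,3)
def K(c):
    f=200/np.tan(np.radians(c['vfov'])/2); return np.array([[f,0,c['cx']],[0,f,c['cy']],[0,0,1.]])
def plane(c,uv,z):
    uv=np.array(uv,float).reshape(-1,1,2)
    s=cv2.undistortPoints(uv,K(c),np.array([c['k1'],0,0,0.])).reshape(-1,2)
    d=np.c_[s,np.ones(len(s))]@rot(c).T; o=np.array(c['xyz'])
    return o+d*((z-o[2])/d[:,2])[:,None]
def proj(c,P):
    Rm=rot(c); P=np.array(P,float).reshape(-1,3); rv=cv2.Rodrigues(Rm.T)[0]; t=-Rm.T@np.array(c['xyz'])
    return cv2.projectPoints(P,rv,t,K(c),np.array([c['k1'],0,0,0.]))[0].reshape(-1,2)
E
python3 - <<'E'
from h import *
for n in ['scene','side','wrist']:
    c=snap(n,n+'0.png'); print(n,{k:v for k,v in c.items() if k!='img'})
print(ctrl.state())
E
```

```text
scene {'vfov': 53.62740774429838, 'cx': 323.5503755165128, 'cy': 202.696627223649, 'k1': -0.03012829847564685, 'xyz': array([0.97443706, 0.42208992, 0.79284758]), 'attitude': array([ 0.31081787,  0.88756508, -0.31841895, -0.11928897])}
side {'vfov': 57.68680082439623, 'cx': 323.37733475029876, 'cy': 201.34144030199465, 'k1': 0.009223096997883146, 'xyz': array([ 0.50879168, -0.88715932,  0.83620777]), 'attitude': array([ 0.91641057, -0.03526069,  0.01033687, -0.39854925])}
wrist {'vfov': 69.08683326726998, 'cx': 320.18604052992725, 'cy': 199.32414707332447, 'k1': 0.01587726930667092, 'xyz': array([0.57531586, 0.07236021, 0.38425385]), 'attitude': array([ 9.91748070e-01,  2.27659606e-04, -9.34300202e-04,  1.28198446e-01])}
{'t': 0.15, 'qpos': array([-2.10096660e-01,  1.58904413e-01,  1.59792540e+00, -1.31983173e-05,
        1.38622330e+00, -2.10108218e-01]), 'qd': array([-0.00031101, -0.00216537, -0.00415728, -0.00023718, -0.00084824,
        0.00040714]), 'joint_torque': array([ 3.99315013e-04, -3.85916662e+01, -3.22434962e+01,  7.02334754e-02,
        3.51220253e-02, -9.48688057e-05]), 'tool_pos': array([5.74533355e-01, 7.61987102e-05, 2.27853820e-01]), 'eef_rot': array([ 7.07101647e-01,  7.07111539e-01, -4.02749528e-04, -6.09159580e-04]), 'contact_force': array([0.00740724, 0.02943285, 0.32749692]), 'ft_torque': array([-0.02050722, -0.04675063,  0.00766134]), 'width': 0.9978388200391223}
```

View pics/scene0.png

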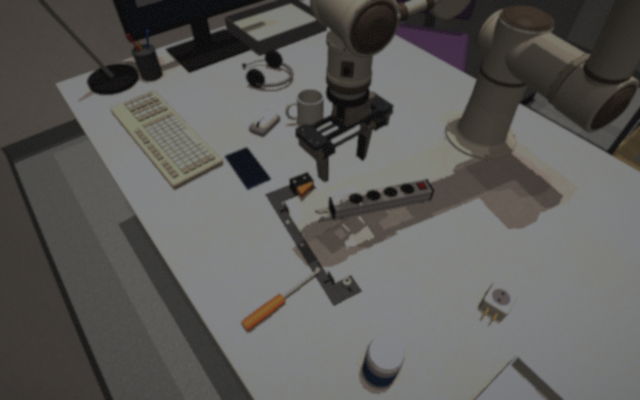

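View pics/side0.png

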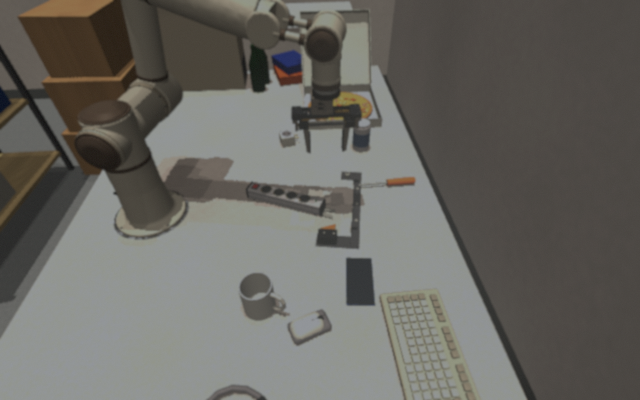

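View pics/wrist0.png

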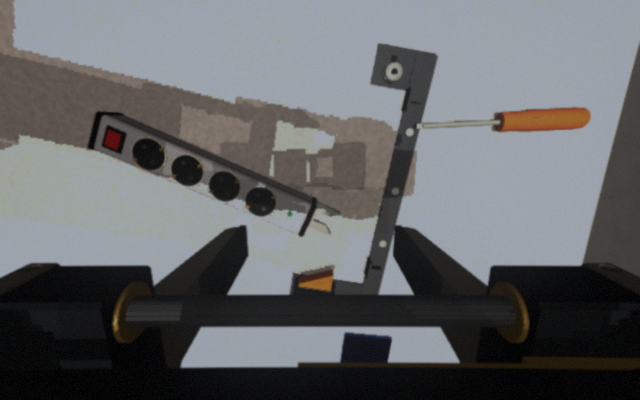

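The wrist view shows the bar with its red switch at (114,140) and its ear end near (330,215). It also shows the rail from the post at (393,71) down to the orange latch near (315,280), with the screwdriver at its far side.

```bash
python3 - <<'E'
import cv2,numpy as np
i=cv2.imread('pics/wrist0.png')
def cr(x0,y0,x1,y1,s,fn):
    c=cv2.resize(i[y0:y1,x0:x1],None,fx=s,fy=s,interpolation=cv2.INTER_CUBIC); c=np.clip(c.astype(float)*1.6,0,255).astype('uint8'); cv2.imwrite(fn,c)
cr(350,30,480,170,4,'pics/c1.png'); cr(240,170,450,310,3.7,'pics/c2.png'); cr(70,90,360,250,2.7,'pics/c3.png')
E
```

```text
(no output)
```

View pics/c1.png

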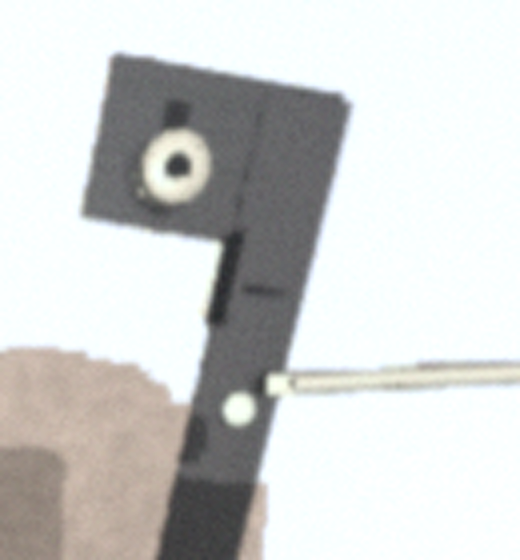

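View pics/c2.png

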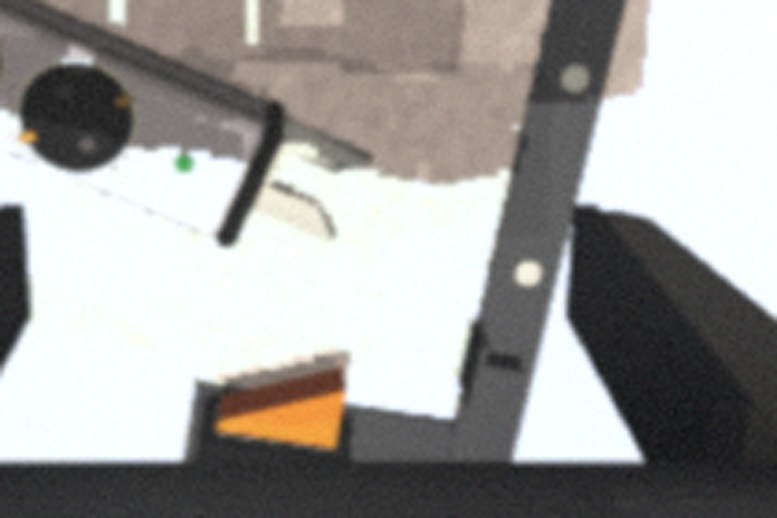

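View pics/c3.png

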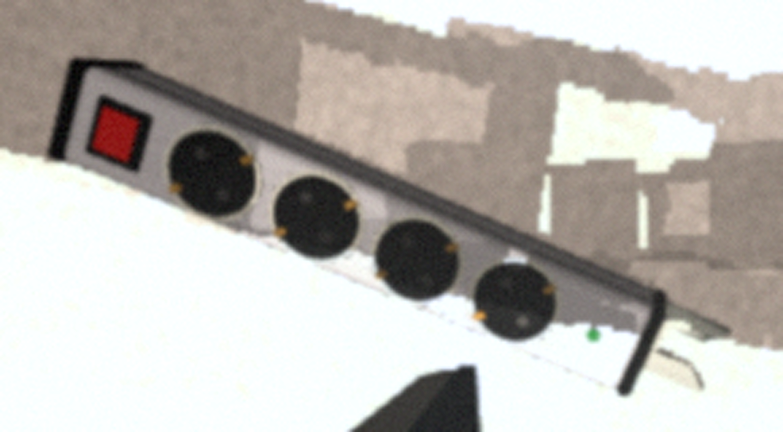

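```bash
cat > m.py <<'E'
from h import *
c=load('wrist0.png')
c1=lambda p:np.array(p)/4+[350,30]; c2=lambda p:np.array(p)/3.7+[240,170]; c3=lambda p:np.array(p)/2.7+[70,90]
sock=plane(c,c3([[212,173],[316,217],[417,259],[515,301]]),.044); print('sock',sock[:,:2].round(4).tolist())
sw=plane(c,c3([[118,132]]),.044);print('sw',sw)
co=plane(c,c3([[85,63],[55,157],[625,392],[660,298]]),.044);print('corners',co[:,:2].round(4).tolist(),co.mean(0))
for a,b in((0,1),(1,2),(2,3),(3,0)):print(np.linalg.norm(co[a]-co[b]))
d=sock[3]-sock[0];print('bar ang',np.degrees(np.arctan2(d[1],d[0])), np.degrees(np.arctan2(*(co[2]-co[1])[1::-1])),np.degrees(np.arctan2(*(co[3]-co[0])[1::-1])))
scr=np.r_[plane(c,c1([[239,409]]),.003),plane(c,c2([[575,77],[528,272]]),.003)];print('screws',scr[:,:2].round(4).tolist())
d=scr[0]-scr[2];print('rail ang',np.degrees(np.arctan2(d[1],d[0])))
post=plane(c,c1([[177,165]]),.020);print('post head',post)
ft=plane(c,c1([[113,55],[348,98],[83,213],[225,240]]),.002);print('foot',ft[:,:2].round(4).tolist())
d=ft[0]-ft[2];print(np.degrees(np.arctan2(d[1],d[0]))); d=ft[1]-ft[0];print(np.degrees(np.arctan2(d[1],d[0]))-0)
lt=plane(c,c2([[217,415],[345,370],[217,433],[337,450]]),.021);print('latch',lt[:,:2].round(4).tolist())
E
python3 m.py
```

```text
sock [[0.3759, 0.0369], [0.4179, 0.018], [0.4603, -0.0006], [0.5026, -0.0199]]
sw [[0.33919178 0.05399511 0.044     ]]
corners [[0.3309, 0.0818], [0.3109, 0.0435], [0.5513, -0.0635], [0.5677, -0.0184]] [0.44019938 0.01083453 0.044     ]
0.043287230379781876
0.26313622203025133
0.04800174155680204
0.2571567776873132
bar ang -24.14486365799424 -23.985680813111596 -22.9418996008384
screws [[0.6888, 0.0607], [0.6757, -0.016], [0.6628, -0.0923]]
rail ang 80.35320991492127
post head [[0.66029695 0.12986367 0.02      ]]
foot [[0.6435, 0.1628], [0.7142, 0.1509], [0.6366, 0.1192], [0.6807, 0.1113]]
81.08705094406406
-9.543208851401833
latch [[0.5446, -0.1427], [0.5927, -0.124], [0.5445, -0.1503], [0.59, -0.1575]]
```

Emit:
drive_tool(rows=[-134, 8, -108, -114, 0, -134, 8, -108, -114, 0, -134, 8, -108, -114, 0, -134, 8, -108, -114, 0, -134, 8, -108, -114, 0, -134, 8, -108, -114, 0, -134, 8, -108, -114, 0, -134, 8, -108, -114, 0, -134, 8, -108, -114, 0, -134, 8, -108, -114, 0, -134, 8, -108, -114, 0, -134, 8, -108, -114, 0, -134, 8, -108, -114, 0])

```text
t: 1.78
tool_pos: [0.4404, 0.0081, 0.1197]
eef_rot: [0.978, -0.207, 0.0, -0.001]
contact_force: [-0.1, 0.8, 0.5]
width: 0.998
```

```bash
python3 - <<'E'
from h import *
s=ctrl.state();print(s['t'],s['tool_pos'],R.from_quat(s['eef_rot']).as_matrix().round(3).tolist(),s['qpos'],s['contact_force'])
for n in ['scene','wrist','side']: snap(n,n+'1.png')
E
```

```text
1.775 [0.4404183  0.0080995  0.11974635] [[0.914, -0.405, 0.001], [-0.405, -0.914, 0.001], [0.0, -0.001, -1.0]] [-2.58253710e-01 -8.09346410e-02  2.07036574e+00  1.45832435e-03
  1.15188569e+00  1.72890541e+00] [-0.06524146  0.78378235  0.53949923]
```

View pics/wrist1.png

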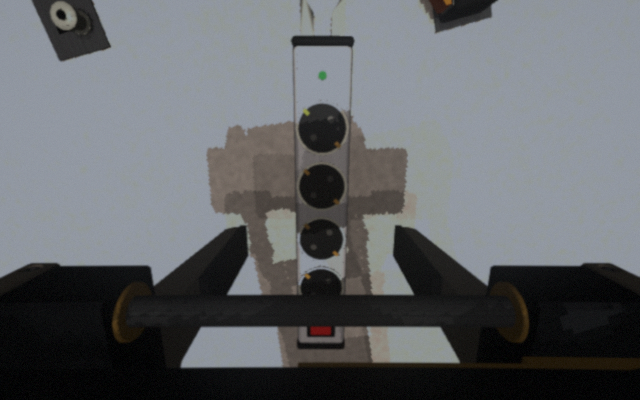

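View pics/scene1.png

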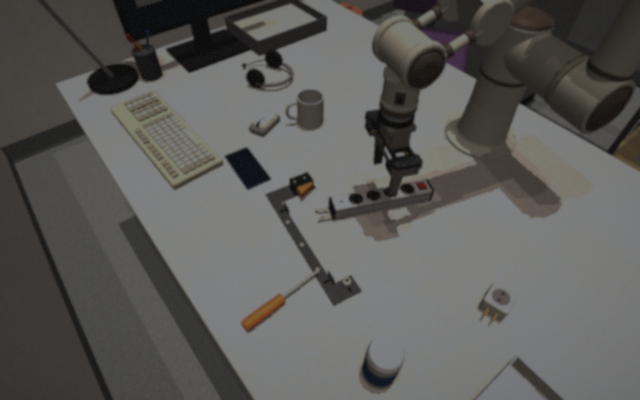

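```bash
python3 - <<'E'
from h import *
c=load('wrist1.png')
i=c['img'].astype(int)
print('col@322', i[30:50,322].sum(1).tolist(), i[338:356,322].sum(1).tolist())
print('row80', i[80,286:300].sum(1).tolist(), i[80,344:358].sum(1).tolist())
p=plane(c,[[323,38],[320.5,347]],.044);print(p, np.linalg.norm(p[0]-p[1]),p.mean(0)); d=p[0]-p[1];print(np.degrees(np.arctan2(d[1],d[0])))
q=plane(c,[[322,129],[321.5,186],[321,239]],.044);d=q[0]-q[2];print(q,np.degrees(np.arctan2(d[1],d[0])))
print('post',plane(c,[[63.5,15.5]],.02))
s=load('scene1.png');print('mug top',plane(s,[[310,98]],.095),'can top',plane(s,[[386,350]],.115),'sd tip',plane(s,[[318,270]],.005))
E
```

```text
col@322 [454, 455, 455, 453, 425, 327, 168, 98, 89, 97, 103, 107, 111, 89, 100, 193, 363, 435, 470, 458] [289, 302, 300, 273, 203, 127, 79, 45, 48, 52, 87, 171, 232, 230, 235, 238, 229, 237]
row80 [464, 461, 450, 460, 460, 445, 399, 333, 352, 414, 445, 459, 458, 456] [462, 462, 463, 459, 445, 438, 379, 346, 419, 457, 457, 453, 459, 455]
[[ 0.55916434 -0.04547521  0.044     ]
 [ 0.31778235  0.0633721   0.044     ]] 0.2647885960201106 [0.43847334 0.00894845 0.044     ]
-24.272225691738146
[[ 0.5014809  -0.01924384  0.044     ]
 [ 0.46028347 -0.00062135  0.044     ]
 [ 0.4180057   0.01852371  0.044     ]] -24.343916916438936
post [[0.65867834 0.12901034 0.02      ]]
mug top [[ 0.38196529 -0.36080578  0.095     ]] can top [[0.73508532 0.31051887 0.115     ]] sd tip [[0.68922875 0.06571071 0.005     ]]
```

Emit:
drive_tool(rows=[-2, 1, -50, -0.4, 0, -2, 1, -80, -0.4, 0, -2, 1, -97, -0.4, 0, -2, 1, -97, -0.4, 0, -2, 1, -97, -0.4, 0, -2, 1, -97, -0.4, 0.5, -2, 1, -97, -0.4, 0.7, -2, 1, -97, -0.4, 0.7, -2, 1, -97, -0.4, 0.7, -2, 1, -97, -0.4, 0.7, -2, 1, -97, -0.4, 0.7, -2, 1, -97, -0.4, 0.7])

```text
t: 3.42
tool_pos: [0.4384, 0.0089, 0.0228]
eef_rot: [0.978, -0.211, 0.0, -0.0]
contact_force: [-0.1, -1.5, 0.7]
width: 0.478
```

Emit:
drive_tool(rows=[0, 0, 8, 0, 0.7, 0, 0, 18, 0, 0.7, 20, 2, 18, 8, 0.7, 30, 4, 18, 16, 0.7, 40, 6, 18, 24, 0.7, 50, 6.5, 18, 32, 0.7, 60, 6.5, 18, 40, 0.7, 60, 6.5, 18, 48, 0.7, 60, 6.5, 18, 56, 0.7, 60, 6.5, 18, 59.6, 0.7, 60, 6.5, 18, 59.6, 0.7, 60, 6.5, 18, 59.6, 0.7])

```text
t: 4.92
tool_pos: [0.4984, 0.0155, 0.041]
eef_rot: [0.953, 0.302, -0.0, -0.0]
contact_force: [0.0, -0.2, -3.6]
width: 0.477
```

```bash
python3 - <<'E'
from h import *
s=ctrl.state();print(s['t'],s['tool_pos'],R.from_quat(s['eef_rot']).as_matrix().round(4).tolist(),s['contact_force'],s['ft_torque'],s['width'])
for n in ['scene','wrist','side']:
    c=snap(n,n+'2.png')
    if n=='wrist': cv2.imwrite('pics/w2c.png',np.clip(cv2.resize(c['img'][0:200,180:480,::-1],None,fx=2.6,fy=2.6,interpolation=2)*1.5,0,255).astype('uint8'))
E
```

```text
4.925 [0.49842425 0.01550652 0.04102705] [[0.8171, 0.5765, -0.0004], [0.5765, -0.8171, 0.0009], [0.0003, -0.001, -1.0]] [ 1.79736740e-03 -1.89290113e-01 -3.64601003e+00] [0.02160382 0.08237681 0.01243379] 0.47724670727832746
```

View pics/w2c.png

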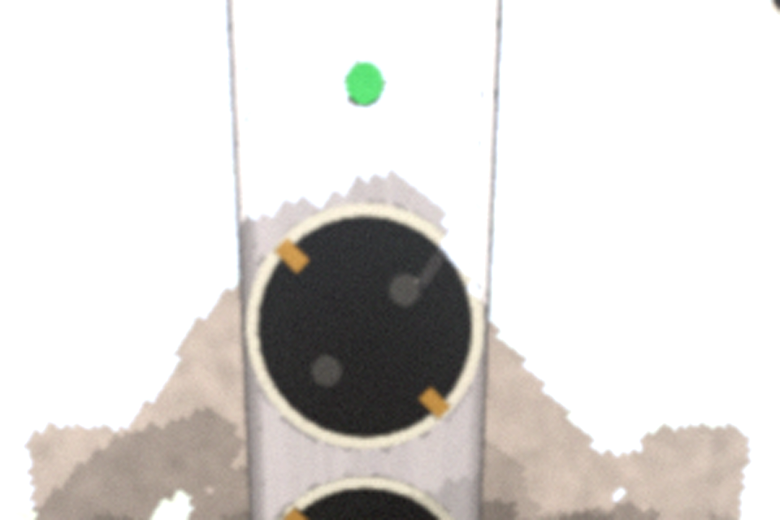

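View pics/side2.png

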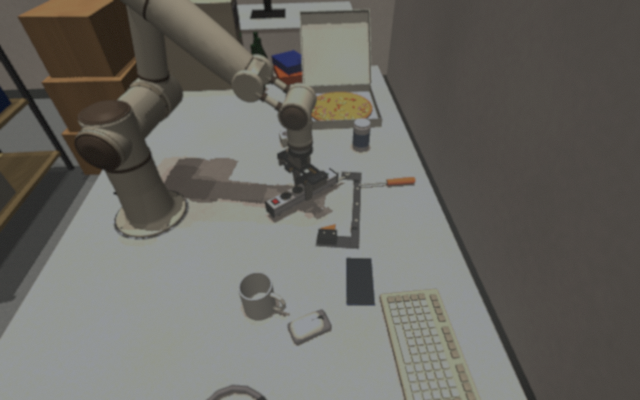

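```bash
cat > crop.py <<'E'
import cv2,numpy as np,sys
from h import *
def crop(fn,x0,y0,x1,y1,s,out,g=1.6):
    i=cv2.imread('pics/'+fn); return cv2.imwrite('pics/'+out,np.clip(cv2.resize(i[y0:y1,x0:x1],None,fx=s,fy=s,interpolation=2).astype(float)*g,0,255).astype('uint8'))
E
python3 -c "
from crop import *
crop('side2.png',260,150,380,250,6,'s2c.png'); crop('scene2.png',250,180,450,310,4,'sc2c.png')
for n in ('side2.png','scene2.png'):
  c=load(n)
  print(n,proj(c,[[.6597,.1296,.02]]),proj(c,[[.4984+.8171*.171,.0155+.5765*.171,.025],[.4984+.8171*.135,.0155+.5765*.135,.062]]))
"
```

```text
side2.png [[346.70960697 172.71564962]] [[341.24178365 174.65008994]
 [333.64594879 170.47331534]]
scene2.png [[346.66595167 279.1845415 ]] [[349.54214904 267.84232813]
 [354.4384074  245.59923992]]
```

View pics/s2c.png

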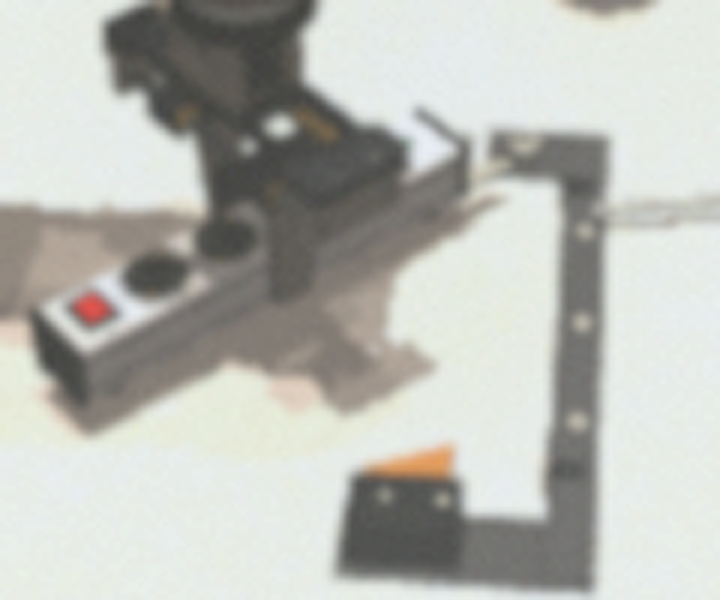

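View pics/sc2c.png

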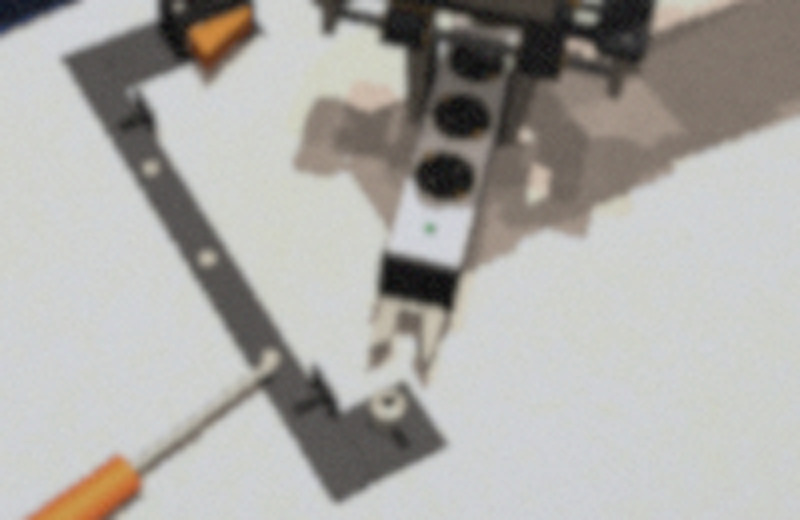

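```bash
python3 -c "
from crop import *
c=load('scene2.png');o=np.array([.4984,.0155,0]);u=np.array([.8171,.5765,0]);v=np.array([.5765,-.8171,0])
f=lambda a,b,z:((proj(c,[o+u*a+v*b+[0,0,z]])-[250,180])*4).round(0).tolist()
for n,a,b,z in [('tipR?',.171,-.0165,.027),('tip2',.171,.0165,.027),('bodytop1',.135,.022,.062),('bt2',.135,-.022,.062),('bodybot',.135,.022,.022),('bb2',.135,-.022,.022),('slotbot',.141,0,.027)]:print(n,f(a,b,z))
"
```

```text
tipR? [[427.0, 357.0]]
tip2 [[370.0, 342.0]]
bodytop1 [[379.0, 253.0]]
bt2 [[457.0, 272.0]]
bodybot [[375.0, 292.0]]
bb2 [[450.0, 311.0]]
slotbot [[411.0, 305.0]]
```

Emit:
drive_tool(rows=[0, 0, -8, 0, 0.7, 0, 0, -15.4, 0, 0.7, 0, 0, -15.4, 0, 0.7, 8.2, 5.8, -15.4, 0, 0.7, 16.3, 11.5, -15.4, 0, 0.7, 20.4, 14.4, -15.4, 0, 0.7, 24.5, 17.3, -15.4, 0, 0.7, 24.5, 17.3, -15.4, 0, 0.7, 24.5, 17.3, -15.4, 0, 0.7])

```text
t: 6.2
tool_pos: [0.5227, 0.0327, 0.0254]
eef_rot: [0.953, 0.303, -0.0, -0.001]
contact_force: [-0.6, -0.1, -4.2]
width: 0.481
```

```bash
python3 - <<'E'
from crop import *
snap('scene','scene3.png'); snap('side','side3.png')
crop('scene3.png',280,200,430,310,5,'sc3c.png');crop('side3.png',300,140,380,200,9,'s3c.png')
E
```

```text
(no output)
```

View pics/sc3c.png

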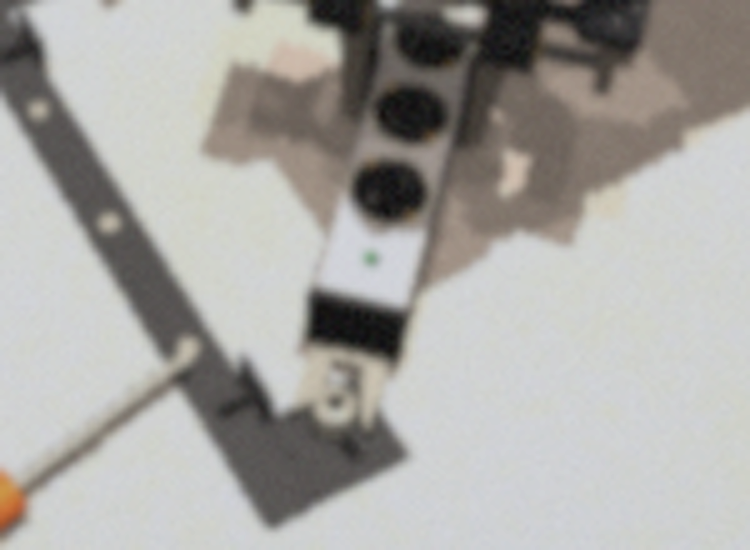

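View pics/s3c.png

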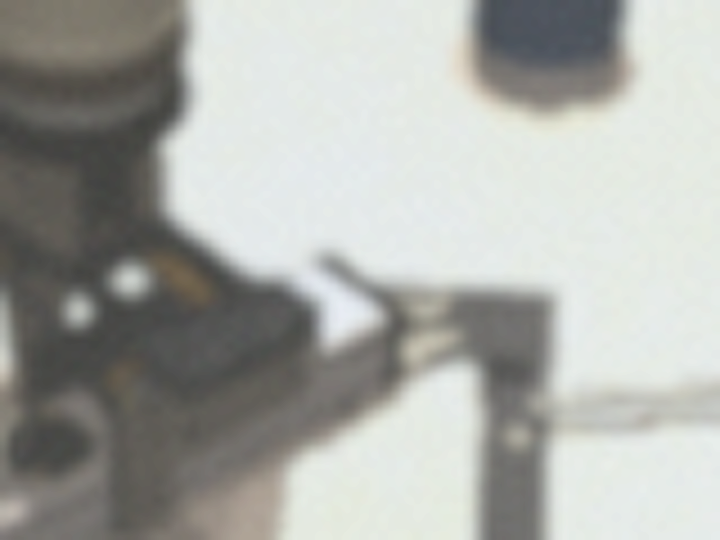

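Emit:
drive_tool(rows=[4.1, 2.9, 0, 0, 0.7, 7.4, 5.2, 0, 0, 0.7, 9.8, 6.9, 0, 0, 0.7, 9.8, 6.9, 0, 0, 0.7])

```text
t: 6.8
tool_pos: [0.5327, 0.0397, 0.0255]
eef_rot: [0.953, 0.303, -0.0, -0.001]
contact_force: [-0.7, 0.3, -4.6]
width: 0.476
```

Emit:
drive_tool(rows=[0.8, 0.6, 0, 0, 0.7, 1.6, 1.15, 0, 0, 0.7, 1.6, 1.15, 0, 0, 0.7])

```text
t: 7.18
tool_pos: [0.5344, 0.0409, 0.0255]
eef_rot: [0.953, 0.303, -0.0, -0.001]
contact_force: [-0.1, -0.6, -3.8]
width: 0.475
```

Emit:
drive_tool(rows=[0.8, 0.6, 0, 0, 0.7, 1.6, 1.15, 0, 0, 0.7, 1.6, 1.15, 0, 0, 0.7])

```text
t: 7.55
tool_pos: [0.536, 0.0421, 0.0255]
eef_rot: [0.953, 0.303, -0.0, -0.0]
contact_force: [-0.2, -0.6, -4.4]
width: 0.479
```

Emit:
drive_tool(rows=[0.6, 0.4, 0, 0, 0.7, 1.2, 0.85, 0, 0, 0.7, 1.2, 0.85, 0, 0, 0.7])

```text
t: 7.92
tool_pos: [0.5373, 0.0429, 0.0255]
eef_rot: [0.953, 0.303, -0.0, -0.0]
contact_force: [-0.4, 0.9, -4.7]
width: 0.472
```

Emit:
drive_tool(rows=[0.4, 0.3, 0, 0, 0.7, 0.8, 0.6, 0, 0, 0.7, 0.8, 0.6, 0, 0, 0.7])

```text
t: 8.3
tool_pos: [0.5381, 0.0435, 0.0255]
eef_rot: [0.953, 0.303, -0.0, -0.0]
contact_force: [0.4, 0.3, -3.5]
width: 0.478
```

Emit:
drive_tool(rows=[0.4, 0.3, 0, 0, 0.7, 0.8, 0.6, 0, 0, 0.7, 0.8, 0.6, 0, 0, 0.7])

```text
t: 8.68
tool_pos: [0.539, 0.0442, 0.0255]
eef_rot: [0.953, 0.303, -0.0, -0.0]
contact_force: [0.4, 0.4, -4.1]
width: 0.474
```

Emit:
drive_tool(rows=[0.4, 0.3, 0, 0, 0.7, 0.8, 0.6, 0, 0, 0.7, 0.8, 0.6, 0, 0, 0.7])

```text
t: 9.05
tool_pos: [0.5398, 0.0448, 0.0255]
eef_rot: [0.953, 0.303, -0.0, -0.0]
contact_force: [-0.6, -0.3, -3.7]
width: 0.48
```

Emit:
drive_tool(rows=[0.4, 0.3, 0, 0, 0.7, 0.4, 0.3, 0, 0, 0.7])

```text
t: 9.3
tool_pos: [0.5399, 0.0449, 0.0255]
eef_rot: [0.953, 0.303, -0.0, -0.0]
contact_force: [-1.7, -1.9, -3.7]
width: 0.48
```

Emit:
drive_tool(rows=[0.4, 0.3, 0, 0, 0.7, 0.4, 0.3, 0, 0, 0.7])

```text
t: 9.55
tool_pos: [0.54, 0.045, 0.0255]
eef_rot: [0.953, 0.303, -0.001, -0.0]
contact_force: [-3.1, -2.5, -0.9]
width: 0.474
```

Emit:
drive_tool(rows=[0.4, 0.3, 0, 0, 0.7, 0.4, 0.3, 0, 0, 0.7])

```text
t: 9.8
tool_pos: [0.5401, 0.045, 0.0255]
eef_rot: [0.953, 0.303, -0.001, -0.0]
contact_force: [-4.6, -2.8, -1.3]
width: 0.48
```

Emit:
drive_tool(rows=[0, 0, 0, 0, 0.7])

```text
t: 9.93
tool_pos: [0.54, 0.0449, 0.0255]
eef_rot: [0.953, 0.303, -0.002, -0.0]
contact_force: [-3.0, -1.8, -2.9]
width: 0.478
```

Emit:
drive_tool(rows=[0.8, 0.6, 0, 0, 0.7])

```text
t: 10.05
tool_pos: [0.5401, 0.0451, 0.0255]
eef_rot: [0.953, 0.303, -0.002, -0.0]
contact_force: [-6.6, -6.5, 0.8]
width: 0.477
```

Emit:
drive_tool(rows=[0.8, 0.6, 0, 0, 0.7])

```text
t: 10.18
tool_pos: [0.5401, 0.0451, 0.0254]
eef_rot: [0.953, 0.303, -0.004, -0.0]
contact_force: [-7.1, -5.6, 1.0]
width: 0.481
```

Emit:
drive_tool(rows=[0.9, 0.65, 0, 0, 0.7, 0.9, 0.65, 0, 0, 0.7, 0.9, 0.65, 0, 0, 0.7])

```text
t: 10.55
tool_pos: [0.5401, 0.0452, 0.0253]
eef_rot: [0.953, 0.303, -0.005, 0.0]
contact_force: [-6.8, -6.4, 1.3]
width: 0.478
```

Emit:
drive_tool(rows=[0.9, 0.65, 0, 0, 0.7, 0.9, 0.65, 0, 0, 0.7, 0.9, 0.65, 0, 0, 0.7])

```text
t: 10.92
tool_pos: [0.5401, 0.0452, 0.0251]
eef_rot: [0.953, 0.303, -0.006, 0.0]
contact_force: [-7.5, -6.0, 1.7]
width: 0.475
```

```bash
python3 - <<'E'
from crop import *
s=ctrl.state();print(s['tool_pos'],R.from_quat(s['eef_rot']).as_matrix().round(4).tolist(),s['contact_force'],s['ft_torque'])
snap('scene','scene4.png'); print(ctrl.state()['contact_force'])
crop('scene4.png',280,200,430,310,5,'sc4c.png')
E
```

```text
[0.54007288 0.04515541 0.02514475] [[0.816, 0.5779, -0.0118], [0.5779, -0.8161, -0.0043], [-0.0121, -0.0033, -0.9999]] [-7.4784001  -6.02091197  1.71065676] [-0.63235855  0.91011999 -0.09976692]
[-6.46011111 -5.20365323 -0.1125903 ]
```

View pics/sc4c.png

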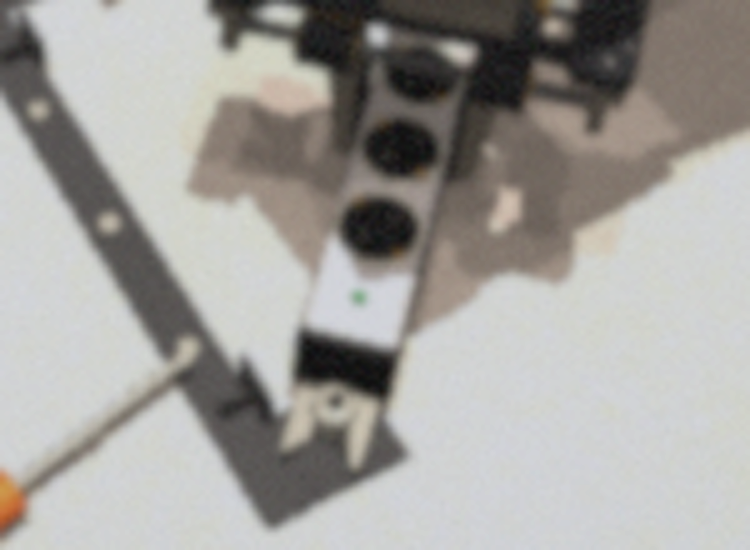

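The slot is bottomed on the post, with the head at (335,402) in the crop sitting against the ear plate. I held about 9.6 N for roughly 0.8 s, so next is the swing.

```bash
cat > sw.py <<'E'
from h import *
import sys
def go(steps,b=.55):
    s=ctrl.state(); M=R.from_quat(s['eef_rot']).as_matrix(); a=np.arctan2(M[1,0],M[0,0]); U=lambda a:np.array([np.cos(a),np.sin(a)])
    F=s['contact_force'];u=U(a);v=np.array([-u[1],u[0]])
    print('t',round(s['t'],2),'head',np.degrees(a).round(2),'tilt',M[2,:2].round(4),'tcp',s['tool_pos'].round(4),'Fu',round(-F[:2]@u,1),'Fv',round(F[:2]@v,1),'Fz',round(F[2],1),'tz',round(s['ft_torque'][2],2),'post',(s['tool_pos'][:2]+.147*u).round(4))
    for d in steps:
        print(d,(147*(U(a)-U(a+np.radians(d)))+b*U(a+np.radians(d))).round(2))
go([float(x) for x in sys.argv[1].split(',')],*( [float(sys.argv[2])] if len(sys.argv)>2 else []))
E
python3 sw.py 1,2,3,4
```

```text
t 10.97 head 35.31 tilt [-0.0121 -0.0033] tcp [0.5401 0.0452 0.0252] Fu 8.3 Fv -0.5 Fz -0.1 tz -0.09 post [0.66   0.1301]
1.0 [ 1.94 -1.76]
2.0 [ 3.48 -3.8 ]
3.0 [ 5.04 -5.82]
4.0 [ 6.64 -7.81]
```

Emit:
drive_tool(rows=[1.9, -1.8, 0.3, 1, 0.7, 3.4, -3.8, 0.3, 2, 0.7, 3.4, -3.8, 0.3, 2, 0.7])

```text
t: 11.35
tool_pos: [0.543, 0.041, 0.0254]
eef_rot: [0.947, 0.32, -0.007, 0.0]
contact_force: [-4.9, -4.2, 0.7]
width: 0.478
```

```bash
python3 sw.py 2,4,5
```

```text
t 11.35 head 37.32 tilt [-0.0134 -0.0038] tcp [0.543  0.041  0.0254] Fu 6.4 Fv -0.4 Fz 0.7 tz 0.06 post [0.6599 0.1302]
2.0 [ 3.61 -3.68]
4.0 [ 6.91 -7.57]
5.0 [ 8.62 -9.48]
```

Emit:
drive_tool(rows=[3.6, -3.7, 0.3, 2, 0.7, 6.9, -7.6, 0.3, 4, 0.7, 8.6, -9.5, 0.3, 5, 0.7, 8.6, -9.5, 0.3, 5, 0.7])

```text
t: 11.85
tool_pos: [0.5507, 0.0317, 0.0251]
eef_rot: [0.933, 0.361, -0.008, 0.0]
contact_force: [-4.1, -1.2, -4.7]
width: 0.479
```

```bash
python3 sw.py 2,4,6 0.5
```

```text
t 11.85 head 42.33 tilt [-0.0148 -0.0055] tcp [0.5507 0.0317 0.0251] Fu 3.9 Fv 1.9 Fz -4.7 tz 0.26 post [0.6594 0.1307]
2.0 [ 3.88 -3.38]
4.0 [ 7.51 -6.98]
6.0 [ 11.27 -10.44]
```

Emit:
drive_tool(rows=[3.95, -3.3, 0.5, 2, 0.7, 7.55, -6.9, 0.5, 4, 0.7, 11.3, -10.35, 0.5, 6, 0.7, 11.3, -10.35, 0.5, 6, 0.7])

```text
t: 12.35
tool_pos: [0.5614, 0.021, 0.0252]
eef_rot: [0.912, 0.409, -0.009, 0.0]
contact_force: [-4.6, -2.5, -3.7]
width: 0.477
```

```bash
python3 sw.py 2,4,6 0.6
```

```text
t 12.35 head 48.33 tilt [-0.0162 -0.0062] tcp [0.5614 0.021  0.0252] Fu 4.9 Fv 1.7 Fz -3.7 tz 0.1 post [0.6592 0.1308]
2.0 [ 4.27 -2.88]
4.0 [ 8.26 -6.07]
6.0 [12.36 -9.13]
```

Emit:
drive_tool(rows=[4.3, -2.9, 0.6, 2, 0.7, 8.3, -6.1, 0.8, 4, 0.7, 12.4, -9.1, 0.8, 6, 0.7, 12.4, -9.1, 0.8, 6, 0.7])

```text
t: 12.85
tool_pos: [0.5734, 0.0114, 0.0256]
eef_rot: [0.89, 0.457, -0.009, 0.001]
contact_force: [-4.0, -3.9, -4.5]
width: 0.472
```

```bash
python3 sw.py 2,4,6 0.6
```

```text
t 12.85 head 54.34 tilt [-0.0177 -0.0068] tcp [0.5734 0.0114 0.0256] Fu 5.5 Fv 1.0 Fz -4.5 tz 0.2 post [0.6591 0.1308]
2.0 [ 4.55 -2.42]
4.0 [ 8.86 -5.18]
6.0 [13.25 -7.78]
```

Emit:
drive_tool(rows=[4.5, -2.4, 0.6, 2, 0.7, 8.8, -5.2, 0.6, 4, 0.7, 13.2, -7.8, 0.6, 6, 0.7, 13.2, -7.8, 0.6, 6, 0.7])

```text
t: 13.35
tool_pos: [0.5864, 0.003, 0.026]
eef_rot: [0.865, 0.502, -0.01, 0.002]
contact_force: [-3.7, -3.8, -3.7]
width: 0.477
```

```bash
python3 sw.py 2,4,6 0.6
```

```text
t 13.35 head 60.33 tilt [-0.019  -0.0068] tcp [0.5864 0.003  0.026 ] Fu 5.1 Fv 1.4 Fz -3.7 tz 0.13 post [0.6591 0.1307]
2.0 [ 4.78 -1.93]
4.0 [ 9.35 -4.22]
6.0 [13.99 -6.36]
```

Emit:
drive_tool(rows=[4.8, -1.9, 0.5, 2, 0.7, 9.35, -4.2, 0.5, 4, 0.7, 9.35, -4.2, 0.5, 4, 0.7])

```text
t: 13.72
tool_pos: [0.5956, -0.0019, 0.0263]
eef_rot: [0.847, 0.532, -0.01, 0.003]
contact_force: [-2.8, -4.0, -3.3]
width: 0.476
```

```bash
python3 sw.py 1,2,3,4 0.6; python3 - <<'E'
from crop import *
snap('side','side5.png'); crop('side5.png',240,140,390,260,5,'s5c.png')
E
```

```text
t 13.72 head 64.32 tilt [-0.0204 -0.0067] tcp [ 0.5956 -0.0019  0.0263] Fu 4.8 Fv 0.8 Fz -3.3 tz 0.14 post [0.6593 0.1306]
1.0 [ 2.57 -0.55]
2.0 [ 4.9  -1.59]
3.0 [ 7.25 -2.6 ]
4.0 [ 9.62 -3.56]
```

View pics/s5c.png

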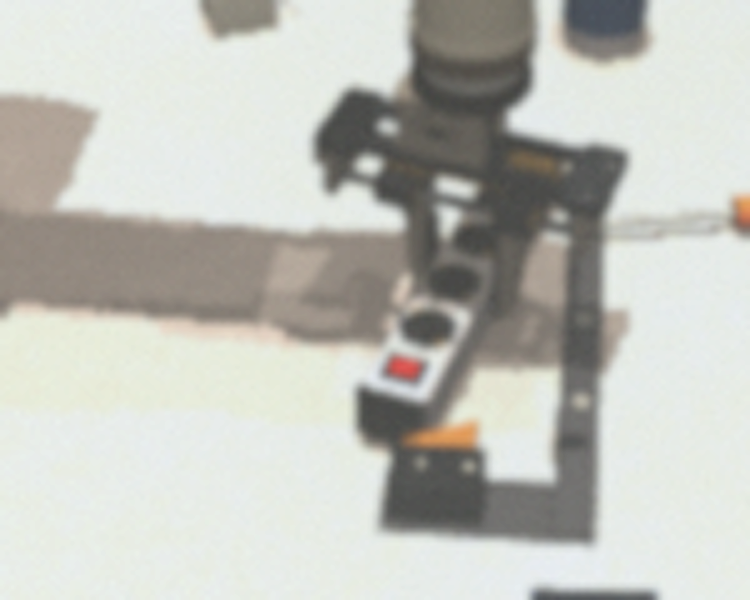

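Emit:
drive_tool(rows=[2.6, -0.55, 0, 1, 0.7, 4.9, -1.6, 0, 2, 0.7, 7.25, -2.6, 0, 3, 0.7, 9.6, -3.6, 0, 4, 0.7, 9.6, -3.6, 0, 4, 0.7])

```text
t: 14.4
tool_pos: [0.6042, -0.0057, 0.026]
eef_rot: [0.828, 0.561, -0.011, 0.002]
contact_force: [-5.8, -4.3, -1.6]
width: 0.478
```

```bash
python3 sw.py 1,2,3,4 0.6
```

```text
t 14.4 head 68.22 tilt [-0.0214 -0.0087] tcp [ 0.6042 -0.0057  0.026 ] Fu 6.1 Fv 3.8 Fz -1.6 tz -0.0 post [0.6587 0.1308]
1.0 [ 2.6  -0.37]
2.0 [ 5.   -1.26]
3.0 [ 7.41 -2.1 ]
4.0 [ 9.84 -2.9 ]
```

Emit:
drive_tool(rows=[2.6, -0.5, 0, 1, 0.7, 5.0, -1.4, 0, 2, 0.7, 7.4, -2.25, 0, 3, 0.7, 9.8, -3.05, 0, 4, 0.7, 9.8, -3.05, 0, 4, 0.7])

```text
t: 15.02
tool_pos: [0.6138, -0.0093, 0.026]
eef_rot: [0.808, 0.589, -0.012, 0.003]
contact_force: [-4.5, -4.4, -3.4]
width: 0.479
```

```bash
python3 sw.py 1,2,3,4 0.45
```

```text
t 15.03 head 72.2 tilt [-0.0223 -0.009 ] tcp [ 0.6138 -0.0093  0.026 ] Fu 5.6 Fv 2.9 Fz -3.4 tz 0.32 post [0.6587 0.1307]
1.0 [ 2.58 -0.33]
2.0 [ 5.03 -1.05]
3.0 [ 7.5  -1.72]
4.0 [ 9.98 -2.36]
```

Emit:
drive_tool(rows=[2.6, -0.3, 0, 1, 0.7, 5.0, -1.05, 0, 2, 0.7, 7.5, -1.7, 0, 3, 0.7, 10, -2.35, 0, 4, 0.7, 10, -2.35, 0, 4, 0.7])

```text
t: 15.65
tool_pos: [0.6235, -0.0121, 0.026]
eef_rot: [0.787, 0.617, -0.012, 0.003]
contact_force: [-4.0, -3.8, -2.5]
width: 0.478
```

```bash
python3 sw.py 1,2,3,4 0.45; python3 - <<'E'
from crop import *
snap('side','side6.png'); crop('side6.png',260,140,390,250,5.5,'s6c.png')
E
```

```text
t 15.65 head 76.19 tilt [-0.0232 -0.0095] tcp [ 0.6235 -0.0121  0.026 ] Fu 4.6 Fv 3.0 Fz -2.5 tz 0.37 post [0.6586 0.1307]
1.0 [ 2.6  -0.15]
2.0 [ 5.1 -0.7]
3.0 [ 7.6 -1.2]
4.0 [10.12 -1.66]
```

View pics/s6c.png

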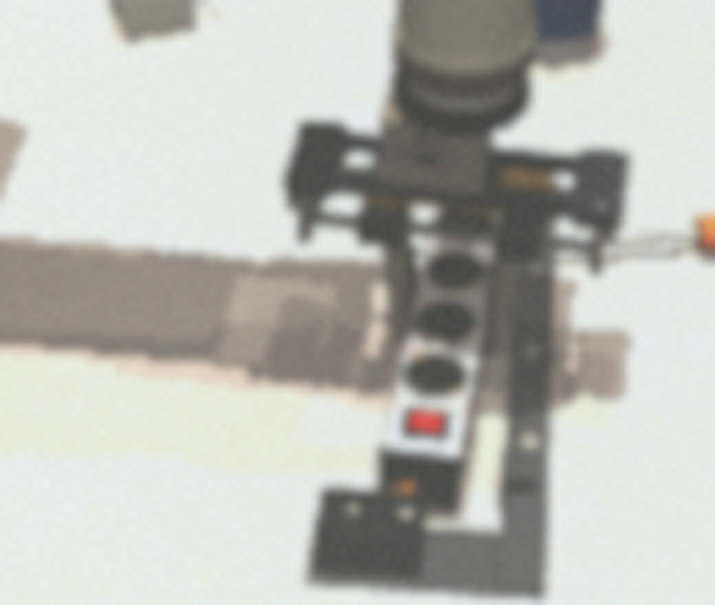

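Emit:
drive_tool(rows=[2.6, -0.1, 0, 1, 0.7, 5.1, -0.7, 0, 2, 0.7, 7.6, -1.2, 0, 3, 0.7, 7.6, -1.2, 0, 3, 0.7])

```text
t: 16.2
tool_pos: [0.6309, -0.0138, 0.026]
eef_rot: [0.771, 0.637, -0.012, 0.004]
contact_force: [-4.5, -3.8, -2.6]
width: 0.476
```

```bash
python3 sw.py 0.5,1,1.5,2 0.45
```

```text
t 16.2 head 79.16 tilt [-0.0241 -0.0098] tcp [ 0.6309 -0.0138  0.026 ] Fu 4.6 Fv 3.7 Fz -2.6 tz 0.29 post [0.6585 0.1306]
0.5 [1.34 0.21]
1.0 [ 2.6  -0.02]
1.5 [ 3.86 -0.23]
2.0 [ 5.12 -0.43]
```

Emit:
drive_tool(rows=[1.3, 0.2, 0, 0.5, 0.7, 2.6, 0, 0, 1, 0.7, 2.6, 0, 0, 1, 0.7])

```text
t: 16.58
tool_pos: [0.633, -0.0141, 0.026]
eef_rot: [0.765, 0.643, -0.013, 0.004]
contact_force: [-6.1, -3.9, -2.1]
width: 0.473
```

```bash
python3 sw.py 0.5,1,1.5,2 0.45; python3 - <<'E'
from crop import *
snap('side','side7.png'); crop('side7.png',300,180,380,250,8,'s7c.png')
E
```

```text
t 16.57 head 80.1 tilt [-0.0248 -0.0108] tcp [ 0.633  -0.0141  0.026 ] Fu 4.9 Fv 5.3 Fz -2.1 tz 0.06 post [0.6583 0.1307]
0.5 [1.34 0.23]
1.0 [2.6  0.03]
1.5 [ 3.87 -0.17]
2.0 [ 5.13 -0.35]
```

View pics/s7c.png

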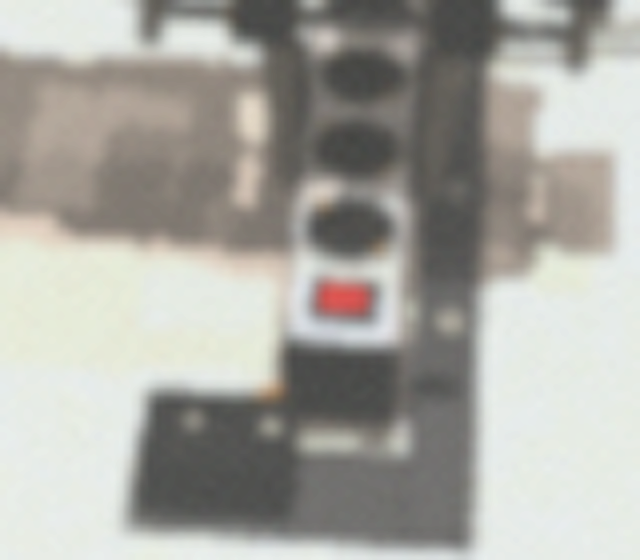

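Emit:
drive_tool(rows=[1.3, 0.2, 0, 0.5, 0.7, 2.3, 0.1, 0, 0.7, 0.7, 2.3, 0.1, 0, 0.7, 0.7])

```text
t: 17.0
tool_pos: [0.6353, -0.0146, 0.0262]
eef_rot: [0.762, 0.648, -0.013, 0.004]
contact_force: [-3.6, -2.9, -1.9]
width: 0.48
```

```bash
python3 sw.py 0.5,1,1.5,2 0.45
```

```text
t 17.0 head 80.77 tilt [-0.0259 -0.0107] tcp [ 0.6353 -0.0146  0.0262] Fu 3.4 Fv 3.1 Fz -1.9 tz 0.13 post [0.6589 0.1305]
0.5 [1.34 0.24]
1.0 [2.6  0.06]
1.5 [ 3.87 -0.12]
2.0 [ 5.13 -0.29]
```

```bash
python3 - <<'E'
from crop import *
snap('side','side8.png'); crop('side8.png',300,180,380,250,8,'s8c.png')
snap('scene','scene8.png'); crop('scene8.png',250,150,400,310,4,'sc8c.png')
E
```

```text
(no output)
```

View pics/s8c.png

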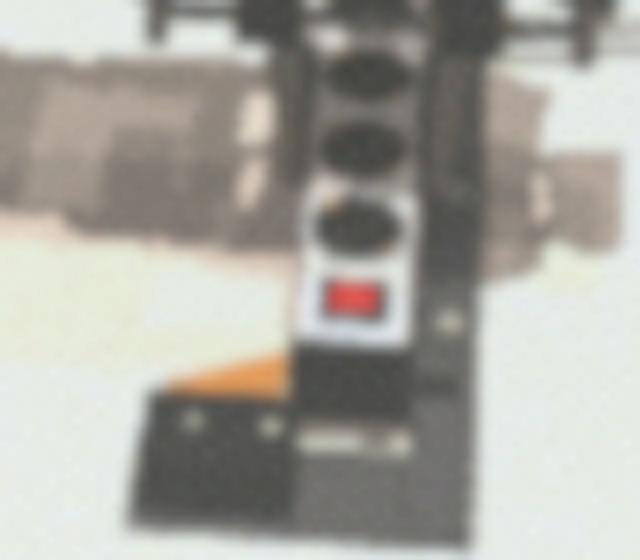

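View pics/sc8c.png

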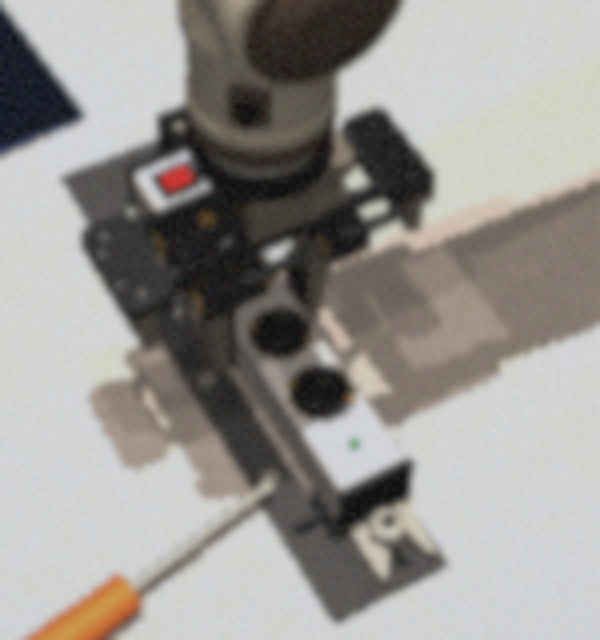

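Snapped in: the orange bolt is fully out again in front of the bar at (235,378) in the crop, and the post head is seated in the slot. I'll lower gently, then let go.

Emit:
drive_tool(rows=[0, 0, -0.7, 0, 0.7, 0, 0, -1.5, 0, 0.7, 0, 0, -1.5, 0, 0.7])

```text
t: 17.48
tool_pos: [0.6357, -0.0147, 0.0251]
eef_rot: [0.762, 0.647, -0.013, 0.005]
contact_force: [-4.2, -3.9, -0.4]
width: 0.474
```

Emit:
drive_tool(rows=[0, 0, -0.5, 0, 0.7, 0, 0, -1, 0, 0.7, 0, 0, -1, 0, 0.7])

```text
t: 17.85
tool_pos: [0.6358, -0.0148, 0.0245]
eef_rot: [0.762, 0.647, -0.013, 0.005]
contact_force: [-5.5, -3.1, 0.8]
width: 0.476
```

Emit:
drive_tool(rows=[-0.3, 0, -0.8, 0, 0.7, -0.5, 0, -1.5, 0, 0.7, -0.5, 0, -1.5, 0, 0.7])

```text
t: 18.23
tool_pos: [0.6358, -0.0149, 0.0241]
eef_rot: [0.762, 0.647, -0.013, 0.005]
contact_force: [-5.3, -3.9, 3.8]
width: 0.475
```

Emit:
drive_tool(rows=[0, 0, 0, 0, 0.7, 0, 0, 0, 0, 0.7])

```text
t: 18.48
tool_pos: [0.6358, -0.0149, 0.0243]
eef_rot: [0.763, 0.647, -0.013, 0.005]
contact_force: [-4.6, -3.1, 0.2]
width: 0.479
```

Emit:
drive_tool(rows=[0, 0, 0, 0, 0.5, 0, 0, 0, 0, 0.3, 0, 0, 0, 0, 0.2, 0, 0, 0, 0, 0.2, 0, 0, 0, 0, 0.2, 0, 0, 0, 0, 0.2])

```text
t: 19.23
tool_pos: [0.6358, -0.0148, 0.0243]
eef_rot: [0.763, 0.647, -0.012, 0.005]
contact_force: [0.4, 0.1, -0.4]
width: 0.799
```

```bash
python3 - <<'E'
from crop import *
snap('side','side9.png'); crop('side9.png',280,140,380,250,5.4,'s9c.png')
E
```

```text
(no output)
```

View pics/s9c.png

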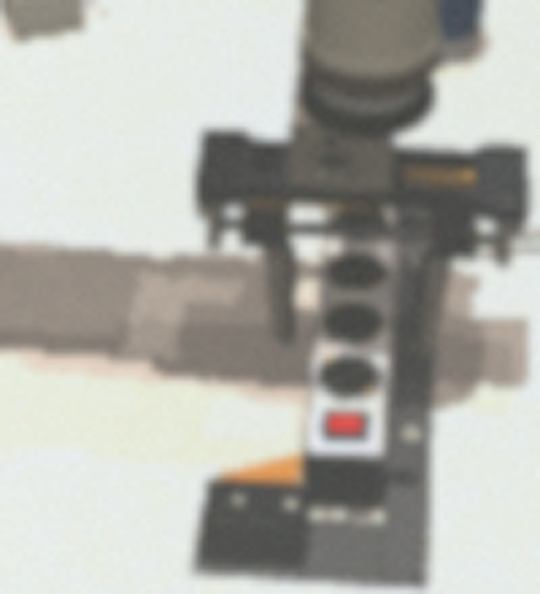

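Emit:
drive_tool(rows=[0, 0, 10, 0, 0.2, 0, 0, 30, 0, 0.2, 0, 0, 70, 0, 0.2, 0, 0, 120, 0, 0.2, -60, 0, 170, 0, 0.2, -120, 0, 200, 0, 0.2, -180, 0, 200, 0, 0.2, -180, 0, 200, 0, 0.2, -180, 0, 200, 0, 0.2])

```text
t: 20.4
tool_pos: [0.4557, -0.0149, 0.2261]
eef_rot: [0.763, 0.647, -0.011, 0.006]
contact_force: [0.1, -0.4, 0.5]
width: 0.801
```

```bash
python3 - <<'E'
from crop import *
for n in('wrist','side','scene'): snap(n,n+'10.png')
crop('side10.png',280,140,400,250,5.4,'s10c.png');crop('scene10.png',230,150,400,310,3.7,'sc10c.png')
E
```

```text
(no output)
```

View pics/s10c.png

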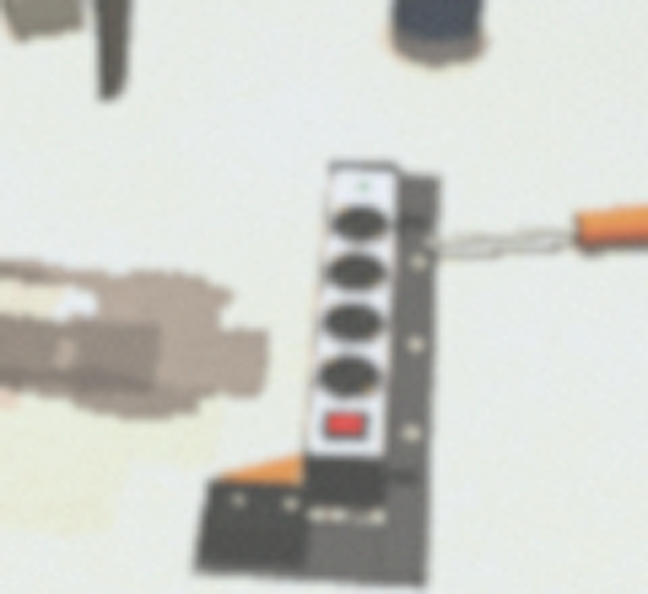

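View pics/sc10c.png

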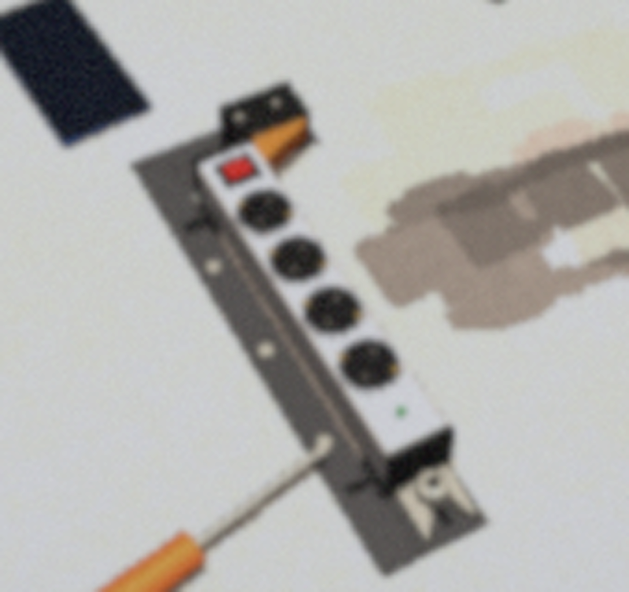

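View pics/wrist10.png

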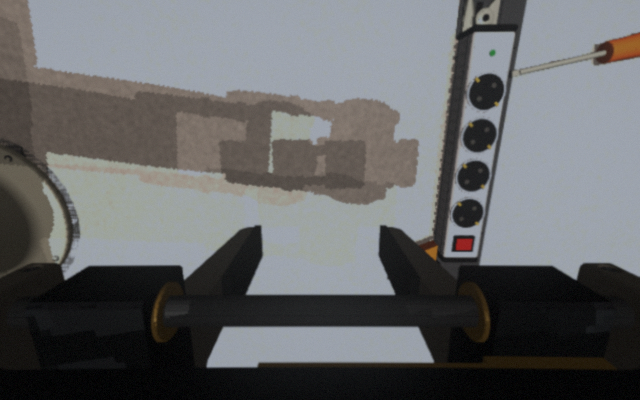

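```bash
python3 - <<'E'
from h import *
c=load('wrist10.png')
q=plane(c,[[487,91.5],[480,135.5],[473,176.5],[467.5,213]],.044);d=q[0]-q[3];print(q[:,:2].round(4).tolist(),np.degrees(np.arctan2(d[1],d[0])))
p=plane(c,[[487,14]],.02);u=d[:2]/np.linalg.norm(d[:2]);e=p[0,:2]-q[0,:2];print('post',p,'lateral',e@[u[1],-u[0]])
a=load('scene0.png');b=load('scene10.png')
for n,x0,y0,x1,y1 in [('sd',240,265,325,335),('phone',220,145,275,190),('can',355,330,410,390),('adapter',475,280,520,325)]:
    print(n,np.abs(a['img'][y0:y1,x0:x1].astype(int)-b['img'][y0:y1,x0:x1]).mean().round(2))
E
```

```text
[[0.6491, 0.0543], [0.6414, 0.0086], [0.6329, -0.0376], [0.6255, -0.0822]] 80.19019862075183
post [[0.66173454 0.13310189 0.02      ]] lateral -0.0010006302356978588
sd 3.31
phone 3.01
can 2.99
adapter 2.97
```

```bash
python3 -c "
from h import *
print(ctrl.sign_off())"
```

```text
the job is handed in; nothing more can be done
None
```

The socket bar is back on its rail, latched and let go. I handed the job in at about 20.5 s; sign-off gives no verdict.

- **Hooking:** I brought the bar in at 45° to the rail. The slot bottomed on the post within about 1 mm of where the camera put it. I then leaned on it for about 0.8 s at 9 to 9.6 N.
- **Swing:** I swung the bar in small steps, bearing on the post with about 3.4 to 6.4 N by the wrist sensor. The sideways force from the latch was about 5 N at most. These readings come only at the end of each move, so I could not see brief peaks in between.
- **Last checks:**
  - The orange bolt is fully out in front of the bar.
  - The post head sits in the slot, about 1 mm off the bar's line.
  - The bar's heading measures 80.2°, against 80.35° for the rail.
  - The gripper is clear of everything.
  - Screwdriver, phone, can and adapter look unmoved in the before and after pictures. I did not compare the mug and mouse, but nothing went near them.
- **Not ideal:**
  - The tool tilted nose-down to about 1.5° while pressing, so I lowered the bar before letting go.
  - The sensor still read about 5 N sideways just before release and zero afterwards.

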